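# Rebuild the stack on a table lamp's stem

### The arm

A 7-joint arm with a two-finger parallel gripper is mounted at the origin on the work surface. World frame = base frame: x ahead of the robot, y to its left, z up, the work surface at z = 0. Lengths are in m, angles in rad, forces in N, time in s.
With the tool pointing down it reaches from about 0.4 to 0.875 m from the base axis. Payload 19.3 kg.
Tool frame: the origin (TCP) lies midway between the tips of the shut fingers; the grasp point (between the pads) lies 19 mm behind it; z points along the fingers, y is the direction in which the jaws open and shut (so a half turn about z gives the same grasp; the last joint's range is limited). The gripper opens to 85 mm and grips with 20 to 120 N. Pads are 22 mm wide; open, the fingers measure 114 mm over their backs; the gripper's body (76 mm by 85 mm) begins 54 mm behind the grasp point. The pads swing forward as they close: fully open they stand 13 mm farther back than shut.
Start: joints at [-1.239, 0.521, -0.036, 1.599, 0.021, 1.021, -0.113], TCP at [0.244, 0.575, 0.231] pointing down, gripper open.
Joint ranges: [-2.91, 2.91], [-0.3, 2.13], [-1.5, 1.42], [0.17, 2.43], [-1.26, 4.41], [0.16, 1.93], [-2.52, 2.52]. Speed limits (rad/s): [1.89, 1.89, 2.39, 2.39, 3.01, 3.01, 3.01].

### API

Orientations are given as [roll, pitch, yaw] about the fixed x, y, z axes, in that order (R = Rz(yaw) Ry(pitch) Rx(roll)).
In Python, from workcell import bot, eyes gives the robot as it stands. The module is installed in compiled form; this text tells all that it offers.
- The arm moves only by the shell command python3 -m jog 'ROWS' [FORCE]. ROWS is JSON, a list of rows, each an object with "delta_pos": the shift along the world's x, y, z in mm, a list of three; "spin": the turn about the world's z in rad; "claw": the closure, from 0 (fully open) to 1 (shut). In form: [{"delta_pos": [tx, ty, tz], "spin": spin, "claw": claw}, ...]. A call has 1 to 8 rows; each row is the pose to reach, as a shift and turn from the pose measured when the call began; what a row does not reach only later rows make up. A row lasts 1/10 s, in which the tool goes at most 50 mm and 8.59 degrees, less where a joint would pass 70% of its speed; a pose out of reach is approached as far as the arm can. A call with a gripper value outside its range is refused whole. The fingers move at their own pace and stop on an object; FORCE is the grip in N (left out, the last holds). Time passes only in rows, so rows that repeat a pose let the fingers close. It gives the time, the measured TCP pose, the force and the opening at its end, in the units of the state.
- bot.observe(): the state, without advancing time (a new reading comes with each control period).
- eyes.grab_frame(name): name is "scene" or "top"; returns the picture (400x640x3 uint8, blue, green, red); there is no depth.
- eyes.camera_params(name): a dict with "fx", "fy", "cx", "cy" (pixels), "k1" (the pictures are not rectified: a ray, as slopes to the right and down, at radius r is drawn at 1 + k1 r^2 times it, then the intrinsics apply), "origin" and "attitude" of the camera in the world. Camera axes: x right, y up, looking along -z (the intrinsics and any distortion apply to the point x, -y, -z); pixel columns grow to the right and rows downward; lengths in m; the calibration is good to about 2 mm. A picture is of the moment at which its call begins. camera_params takes no time and is no camera call.
- bot.job_done(): hands the job in, once; it reports no verdict.
The state is a dict: "clock": time; "qpos": joint angles; "qd": joint speeds; "joint_efforts": joint torques, N m; "position": TCP position; "tool_rot": TCP orientation; "force": force on the tool from outside, world axes, zero at the start; "moment": the same for the moment, N m; "grip_width": finger opening in m.
Only numpy, scipy, OpenCV 4.12 (cv2) and the standard library are available. Lean on these libraries where they do the work, as an engineer would, in place of code of your own. Each camera call takes 0.05 s, during which the arm holds its last target. There are 200 camera calls.

### The job

Rebuild the table lamp: thread the plain spacer tube, then the flat washer, then the shouldered bushing (wide shoulder down) onto the bare stem, so that they sit on one another on the stiff sliding collar. Then, pushing down on the bushing, slide the whole stack down until the collar is fully home on the boss and finish with a firm steady push of about 15 to 20 N against that stop, gently enough that the lamp never takes more than 28 N. Let go and leave everything else on the table where it is.

Things in the scene. Friction and masses are not known exactly. Their poses are not given: they have to be found in the camera images.
- lamp: Fixed lamp foot: grey disc 130 mm across, 22 mm high; on it a dark steel boss 40 mm across that ends 40 mm above the table (the collar's stop), and from the boss a bare upright steel stem of 16 mm diameter, whose tip is 145 mm above the table; its last 10 mm taper to 9 mm diameter. Origin: on the stem's axis at table height; z up. It does not move.
- stem_top (a point): The tip of the lamp's stem, on its axis, 145 mm above the table.
- collar_seat (a point): Centre of the upper face of the dark steel collar (48 mm across, 10 mm thick) that slides stiffly on the stem; 50 mm above the table when the collar is home, higher by the value of joint collar.
- collar (a joint): Height of the collar above its stop, m: 0 is home on the boss, it starts raised 10 to 18 mm. Friction holds it wherever it is; it slides down only under about 7 N (more when moved faster: 0.4 N per 10 mm/s), and then meets the rigid stop.
- spacer: Plain aluminium tube, loose, standing on the table: 36 mm outside, 18 mm bore, 34 mm tall. Origin: centre of its underside; z along its axis, up.
- spacer_mid (a point): Centre of the spacer, on its axis at half height (17 mm).
- washer: Flat aluminium washer, loose, lying on the table: 54 mm outside, 18 mm bore, 9 mm thick. Origin: centre of its underside; z along its axis, up.
- washer_mid (a point): Centre of the washer, on its axis at half thickness (4.5 mm).
- bushing: Shouldered aluminium bushing, loose, standing on the table with its shoulder down: shoulder 50 mm across and 7 mm thick, above it a barrel 34 mm across, 26 mm tall in all, 18 mm bore right through. Origin: centre of the shoulder's underside; z along its axis, up.
- finial: Bystander: small solid turned steel knob, 32 mm across, 30 mm tall, no hole. Origin: centre of its underside.
- cream_jar: Bystander: white jar, 52 mm across, 42 mm tall. Origin: centre of its underside.
- player: Bystander: flat music player, 105 x 62 x 12 mm, lying. Origin: centre of its underside.
- mug: Bystander: white mug, 84 mm across, 85 mm tall. Origin: centre of its underside.
- shade: Bystander: the lamp's aluminium shade, a cone 150 mm across and 95 mm tall, set aside. Origin: centre of its underside.
- phone: Bystander: phone, 145 x 70 x 9 mm, lying. Origin: centre of its underside.
- amber_bottle: Bystander: small amber bottle, 38 mm across, 85 mm tall. Origin: centre of its underside.
Things that resemble listed ones, but are neither listed nor needed, are in the scene too. Leave any red or turquoise look-alike of the bushing alone.

How it is judged:
By the outcome, as a careful person would: the job done as asked, in the order asked, and still so for the second after the job is handed in, with the robot touching nothing.
It also fails if it takes over 72 s, if anything falls off the work surface, if the arm or the gripper's body presses on something with over 40 N, if the wrist force passes 120 N, or if a joint passes its speed limit or range.

## Working session

There is one attempt and no reset: what is moved stays moved. The work goes in short steps, Python scripts to look and compute and a shell command to move; the robot and the scene stay as the last step left them, time stands still between calls to the robot, and variables do not carry over. Pictures are saved under pics/ and viewed, about 8 in all and at most 12, crops included, and the job is handed in when it is done.

```bash
mkdir -p pics; cat > h.py <<'E'
import numpy as np, cv2
from workcell import bot, eyes
from scipy.spatial.transform import Rotation as R
def cam(n):
    p=eyes.camera_params(n); a=np.array(p["attitude"],float)
    M=a if a.shape==(3,3) else (R.from_euler('xyz',a).as_matrix() if a.size==3 else R.from_quat(a).as_matrix())
    return p,M,np.array(p["origin"])
def px2w(n,u,v,z):
    p,M,o=cam(n); d=np.array([(u-p["cx"])/p["fx"],(v-p["cy"])/p["fy"]]); s=d.copy()
    for _ in range(20): s=d/(1+p["k1"]*(s@s))
    r=M@np.array([s[0],-s[1],-1]); return o+r*(z-o[2])/r[2]
def w2px(n,P):
    p,M,o=cam(n); c=M.T@(np.array(P)-o); s=np.array([c[0],-c[1]])/-c[2]; s=s*(1+p["k1"]*(s@s))
    return s*[p["fx"],p["fy"]]+[p["cx"],p["cy"]]
E
python3 - <<'E'
from h import *
for n in("scene","top"):
    print(eyes.camera_params(n)); cv2.imwrite(f"pics/{n}0.png",eyes.grab_frame(n))
s=bot.observe(); print(s["clock"],s["position"],s["tool_rot"],s["force"],s["grip_width"])
E
```

```text
{'fx': 494.10068997160784, 'fy': 494.10068997160784, 'cx': 319.7470272106585, 'cy': 195.6238977060209, 'k1': -0.04540359924439378, 'origin': array([ 1.38343591, -0.12545018,  1.12209478]), 'attitude': array([0.71958347, 0.01180815, 1.39167835])}
{'fx': 414.82568908971695, 'fy': 414.82568908971695, 'cx': 319.02121762614337, 'cy': 192.00205183958917, 'k1': -0.033367226720953345, 'origin': array([0.47455353, 0.00618512, 1.20600644]), 'attitude': array([ 0.0675183 , -0.0149273 , -1.59990294])}
0.1 [0.24433226 0.57495003 0.23080045] [-3.14060242e+00  6.77845593e-05  2.73983277e+00] [0.88090752 1.05117374 0.2739557 ] 0.08552980472547568
```

View pics/top0.png

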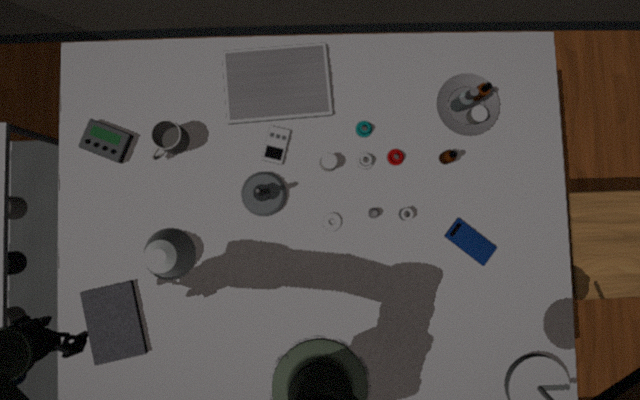

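View pics/scene0.png

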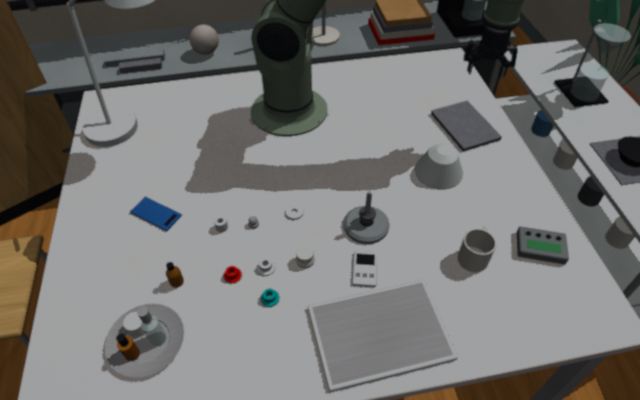

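```bash
python3 - <<'E'
from h import *
t=cv2.imread("pics/top0.png")[110:245,235:435]; s=cv2.imread("pics/scene0.png")[180:315,205:405]
f=lambda i:cv2.resize(np.clip(i*1.4,0,255).astype(np.uint8),None,fx=4,fy=4,interpolation=cv2.INTER_CUBIC)
cv2.imwrite("pics/tc.png",f(t)); cv2.imwrite("pics/sc.png",f(s))
E
```

```text
(no output)
```

View pics/tc.png

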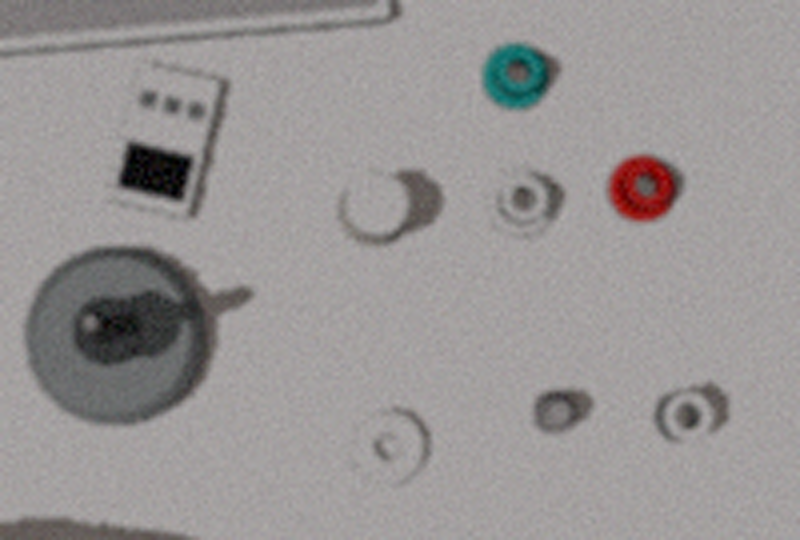

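View pics/sc.png

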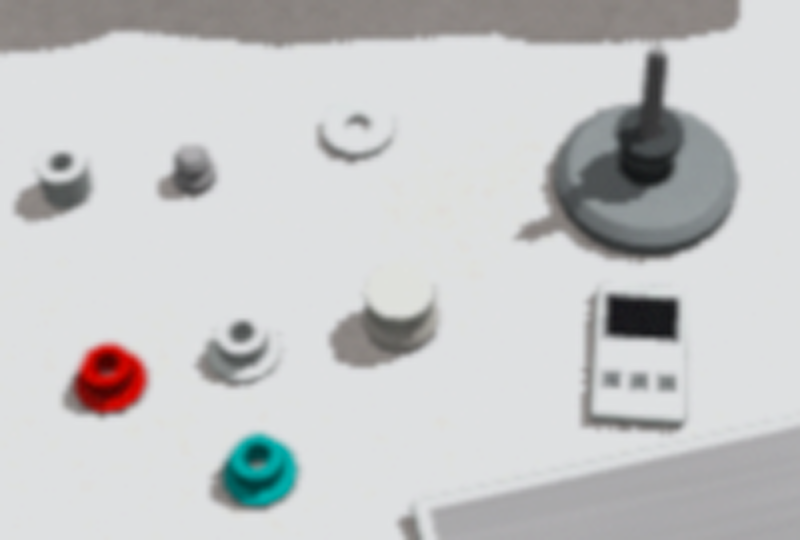

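The top crop shows the spacer tube at crop (687,413), the washer at (390,446), the aluminium bushing at (523,198) and the stem tip at (90,322). Three things could be the bushing: turquoise (517,75), red (641,188) and plain aluminium (523,198). The aluminium one fits the description. The solid knob at (558,410) is the finial.

```bash
python3 - <<'E'
from h import *
T=lambda u,v:((u-1.5)/4+235,(v-1.5)/4+110)
S=lambda u,v:((u-1.5)/4+205,(v-1.5)/4+180)
for nm,t,s,z in [("spacer",(687,413),(62,162),.034),("washer",(390,446),(357,130),.009),("bushing",(523,198),(242,332),.026),("stem",(90,323),(656,51),.145),("disc",(117,335),(648,172),.022),("jar",(374,204),(400,290),.042),("finial",(556,411),(192,155),.03)]:
    a=px2w("top",*T(*t),z);b=px2w("scene",*S(*s),z);print(nm,a.round(4),b.round(4),np.hypot(*a[:2]).round(3))
E
```

```text
spacer [ 0.487  -0.2595  0.034 ] [ 0.4803 -0.2605  0.034 ] 0.552
washer [ 0.4698 -0.0493  0.009 ] [ 0.4699 -0.05    0.009 ] 0.472
bushing [ 0.6447 -0.1497  0.026 ] [ 0.6405 -0.1509  0.026 ] 0.662
stem [0.5544 0.1466 0.145 ] [0.5519 0.1446 0.145 ] 0.573
disc [0.5546 0.1438 0.022 ] [0.5571 0.1455 0.022 ] 0.573
jar [ 0.6409 -0.0418  0.042 ] [ 0.6377 -0.044   0.042 ] 0.642
finial [ 0.4912 -0.167   0.03  ] [ 0.4879 -0.1697  0.03  ] 0.519
```

```bash
python3 -m jog '[{"delta_pos":[250,-375,0],"spin":-1.0,"claw":0.3},{"delta_pos":[250,-375,0],"spin":-1.0,"claw":0.3},{"delta_pos":[250,-375,0],"spin":-1.0,"claw":0.3},{"delta_pos":[250,-375,0],"spin":-1.0,"claw":0.3},{"delta_pos":[250,-375,0],"spin":-1.0,"claw":0.3},{"delta_pos":[250,-375,0],"spin":-1.0,"claw":0.3},{"delta_pos":[250,-375,0],"spin":-1.17,"claw":0.3},{"delta_pos":[250,-375,0],"spin":-1.17,"claw":0.3}]' 40
```

```text
clock: 0.9
position: [0.4668, 0.2405, 0.2309]
tool_rot: [-3.141, 0.0, 1.564]
force: [-0.3, 1.6, 0.5]
grip_width: 0.06
```

```bash
python3 -m jog '[{"delta_pos":[17,-500,-80],"spin":0,"claw":0.3},{"delta_pos":[17,-500,-80],"spin":0,"claw":0.3},{"delta_pos":[17,-500,-80],"spin":0,"claw":0.3},{"delta_pos":[17,-500,-80],"spin":0,"claw":0.3},{"delta_pos":[17,-500,-80],"spin":0,"claw":0.3},{"delta_pos":[17,-500,-80],"spin":0,"claw":0.3},{"delta_pos":[17,-500,-80],"spin":0,"claw":0.3},{"delta_pos":[17,-500,-80],"spin":0,"claw":0.3}]'
python3 -m jog '[{"delta_pos":[17,-99,-16],"spin":0,"claw":0.3},{"delta_pos":[17,-99,-16],"spin":0,"claw":0.3},{"delta_pos":[17,-99,-16],"spin":0,"claw":0.3}]'
```

```text
clock: 1.7
position: [0.4797, -0.1544, 0.1676]
tool_rot: [-3.141, -0.0, 1.564]
force: [2.0, 1.4, 0.4]
grip_width: 0.0598
clock: 2.0
position: [0.4956, -0.2597, 0.1507]
tool_rot: [-3.14, 0.002, 1.558]
force: [-0.1, 0.2, 0.3]
grip_width: 0.06
```

```bash
python3 -m jog '[{"delta_pos":[-12,0,-45],"spin":0,"claw":0.3},{"delta_pos":[-12,0,-85],"spin":0,"claw":0.3},{"delta_pos":[-12,0,-110],"spin":0,"claw":0.3},{"delta_pos":[-12,0,-125],"spin":0,"claw":0.3},{"delta_pos":[-12,0,-133],"spin":0,"claw":0.3},{"delta_pos":[-12,0,-133],"spin":0,"claw":0.3}]'
python3 - <<'E'
from h import *
p=bot.observe()["position"]; print(p)
for n in("scene","top"):
    i=eyes.grab_frame(n); u,v=w2px(n,[.4835,-.26,.034]).astype(int); cv2.imwrite(f"pics/a_{n}.png",cv2.resize(i[v-40:v+40,u-50:u+50],None,fx=5,fy=5,interpolation=2)); print(u,v)
a,b=[cv2.imread(f"pics/a_{n}.png") for n in("scene","top")]; cv2.imwrite("pics/a.png",np.vstack([a,b])[:800].repeat(1,0)[:, :] if 0 else cv2.resize(np.hstack([a,b]),(800,320)))
E
```

```text
clock: 2.6
position: [0.4835, -0.2595, 0.0174]
tool_rot: [-3.139, 0.002, 1.558]
force: [-1.0, -0.0, -0.5]
grip_width: 0.06
[ 0.48351494 -0.25952981  0.01741951]
220 220
406 214
```

View pics/a.png

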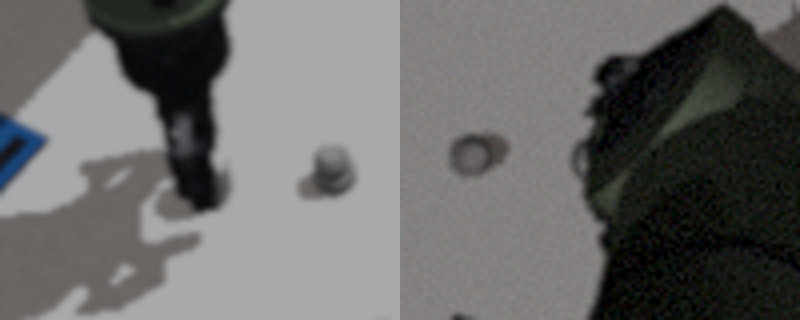

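The spacer is between the fingers and the finial is clear. Next I squeeze, turn 90° and squeeze again, which centres it.

```bash
python3 -m jog '[{"delta_pos":[0,0,0],"spin":0,"claw":0.8},{"delta_pos":[0,0,0],"spin":0,"claw":0.8},{"delta_pos":[0,0,0],"spin":0,"claw":0.8},{"delta_pos":[0,0,0],"spin":0,"claw":0.8}]' 20
python3 -m jog '[{"delta_pos":[0,0,0],"spin":0,"claw":0.3},{"delta_pos":[0,0,0],"spin":0,"claw":0.3},{"delta_pos":[0,0,0],"spin":0.15,"claw":0.3},{"delta_pos":[0,0,0],"spin":0.3,"claw":0.3},{"delta_pos":[0,0,0],"spin":0.45,"claw":0.3},{"delta_pos":[0,0,0],"spin":0.6,"claw":0.3},{"delta_pos":[0,0,0],"spin":0.75,"claw":0.3},{"delta_pos":[0,0,0],"spin":0.9,"claw":0.3}]'
python3 -m jog '[{"delta_pos":[0,0,0],"spin":0.15,"claw":0.3},{"delta_pos":[0,0,0],"spin":0.3,"claw":0.3},{"delta_pos":[0,0,0],"spin":0.45,"claw":0.3},{"delta_pos":[0,0,0],"spin":0.6,"claw":0.3},{"delta_pos":[0,0,0],"spin":0.69,"claw":0.4},{"delta_pos":[0,0,0],"spin":0.69,"claw":0.8},{"delta_pos":[0,0,0],"spin":0.69,"claw":0.8},{"delta_pos":[0,0,0],"spin":0.69,"claw":0.8}]' 40
python3 -c "
from workcell import bot
s=bot.observe();print(s['qpos'],s['position'])"
```

```text
clock: 3.1
position: [0.4848, -0.2601, 0.0198]
tool_rot: [3.141, 0.003, 1.558]
force: [-1.9, 1.3, 11.6]
grip_width: 0.0363
clock: 3.9
position: [0.4849, -0.2601, 0.0199]
tool_rot: [3.141, 0.004, 2.464]
force: [-0.2, -0.3, -0.3]
grip_width: 0.0599
clock: 4.7
position: [0.4848, -0.2604, 0.0204]
tool_rot: [3.141, 0.004, -3.133]
force: [-2.0, 0.0, 8.9]
grip_width: 0.035
[ 0.49443145  0.71803989 -0.15000541  1.92864913  0.20072848  0.50574717
  1.78454262] [ 0.48483147 -0.26039128  0.02035951]
```

```bash
python3 -m jog '[{"delta_pos":[0,0,30],"spin":0,"claw":0.8},{"delta_pos":[0,0,80],"spin":0,"claw":0.8},{"delta_pos":[0,30,130],"spin":0,"claw":0.8},{"delta_pos":[10,75,160],"spin":0,"claw":0.8},{"delta_pos":[20,120,165],"spin":0,"claw":0.8},{"delta_pos":[28,166,165],"spin":0,"claw":0.8},{"delta_pos":[36,212,165],"spin":0,"claw":0.8},{"delta_pos":[44,258,165],"spin":0,"claw":0.8}]' 
python3 -m jog '[{"delta_pos":[8,48,0],"spin":0,"claw":0.8},{"delta_pos":[16,96,0],"spin":0,"claw":0.8},{"delta_pos":[24,140,0],"spin":0,"claw":0.8},{"delta_pos":[24,148,0],"spin":0,"claw":0.8},{"delta_pos":[24,148,0],"spin":0,"claw":0.8}]'
```

```text
clock: 5.5
position: [0.5288, -0.0, 0.1857]
tool_rot: [3.141, 0.004, -3.137]
force: [0.1, -0.4, -1.8]
grip_width: 0.0346
clock: 6.0
position: [0.5523, 0.1499, 0.1854]
tool_rot: [3.14, 0.003, -3.136]
force: [-0.1, -1.2, -1.5]
grip_width: 0.0347
```

```bash
python3 -m jog '[{"delta_pos":[0,-4.5,-8],"spin":0,"claw":0.8},{"delta_pos":[0,-4.5,-8],"spin":0,"claw":0.8},{"delta_pos":[0,-4.5,-8],"spin":0,"claw":0.8}]'
python3 - <<'E'
from h import *
o=[]
for n in("scene","top"):
    i=eyes.grab_frame(n); u,v=w2px(n,[.5525,.1455,.15]).astype(int); print(n,u,v)
    o.append(cv2.resize(np.clip(i[v-40:v+40,u-30:u+30]*1.5,0,255).astype(np.uint8),None,fx=6,fy=6,interpolation=2))
cv2.imwrite("pics/b.png",np.hstack(o))
E
```

```text
clock: 6.3
position: [0.5523, 0.1439, 0.1772]
tool_rot: [3.141, 0.003, -3.139]
force: [1.3, 0.4, -1.5]
grip_width: 0.0349
scene 369 191
top 257 190
```

View pics/b.png

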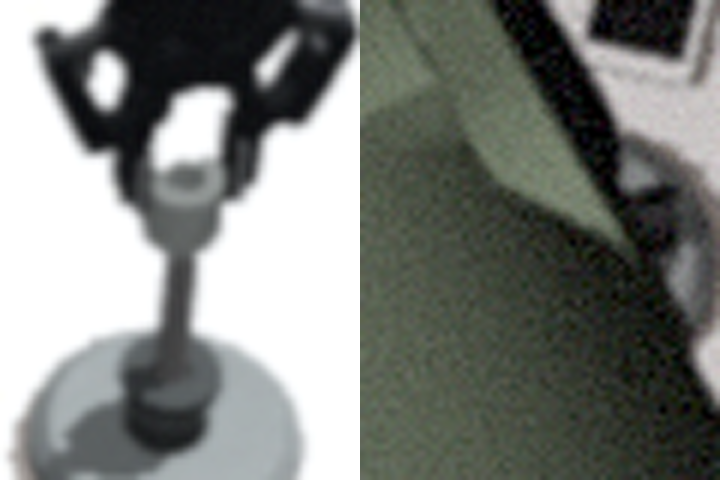

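The tube hangs centred over the stem (crop 184 against a projected axis of 185). I'll lower it while watching the force.

```bash
python3 -m jog '[{"delta_pos":[0,1,-6],"spin":0,"claw":0.8},{"delta_pos":[0,1,-11],"spin":0,"claw":0.8},{"delta_pos":[0,1,-14],"spin":0,"claw":0.8},{"delta_pos":[0,1,-16],"spin":0,"claw":0.8},{"delta_pos":[0,1,-18],"spin":0,"claw":0.8},{"delta_pos":[0,1,-18],"spin":0,"claw":0.8}]'
python3 -c "
from workcell import bot
s=bot.observe();print(s['force'],s['moment'])"
```

```text
clock: 7.0
position: [0.5524, 0.1456, 0.1593]
tool_rot: [3.14, 0.003, -3.138]
force: [-0.8, -0.2, -0.7]
grip_width: 0.0347
[-0.79737632 -0.22424721 -0.73775734] [-0.04284385 -0.03172274 -0.0562416 ]
```

```bash
python3 -m jog '[{"delta_pos":[0,0,-2],"spin":0,"claw":0.8},{"delta_pos":[0,0,-4],"spin":0,"claw":0.8},{"delta_pos":[0,0,-6],"spin":0,"claw":0.8},{"delta_pos":[0,0,-8],"spin":0,"claw":0.8}]'
python3 -c "
from workcell import bot
s=bot.observe();print(s['force'],s['moment'])"
```

```text
clock: 7.4
position: [0.5525, 0.1456, 0.1512]
tool_rot: [3.14, 0.004, -3.138]
force: [1.2, -0.2, -0.8]
grip_width: 0.0348
[ 1.17258456 -0.15186089 -0.81429318] [-0.08312513 -0.21053793  0.0165367 ]
```

```bash
python3 -m jog '[{"delta_pos":[0,0,-3],"spin":0,"claw":0.8},{"delta_pos":[0,0,-6],"spin":0,"claw":0.8},{"delta_pos":[0,0,-9],"spin":0,"claw":0.8},{"delta_pos":[0,0,-12],"spin":0,"claw":0.8},{"delta_pos":[0,0,-12],"spin":0,"claw":0.8}]'
python3 -c "
from workcell import bot
s=bot.observe();print(s['force'],s['moment'])"
python3 -m jog '[{"delta_pos":[0,0,-4],"spin":0,"claw":0.8},{"delta_pos":[0,0,-8],"spin":0,"claw":0.8},{"delta_pos":[0,0,-8],"spin":0,"claw":0.8}]'
python3 -c "
from workcell import bot
s=bot.observe();print(s['force'],s['moment'])"
```

```text
clock: 7.9
position: [0.5525, 0.1455, 0.1388]
tool_rot: [3.14, 0.003, -3.138]
force: [3.8, -0.5, -3.8]
grip_width: 0.0347
[ 3.77449777 -0.50009106 -3.82960865] [-0.09883961 -0.79601101  0.03050446]
clock: 8.2
position: [0.5527, 0.1455, 0.1303]
tool_rot: [3.14, 0.004, -3.138]
force: [5.3, -0.2, -4.4]
grip_width: 0.0346
[ 5.30809086 -0.17522496 -4.3547102 ] [-0.10880896 -1.1120792  -0.00624336]
```

The +x side load means the stem lies slightly towards +x, so I'll shift 1.2 mm that way.

```bash
python3 -m jog '[{"delta_pos":[1.2,0,0],"spin":0,"claw":0.8},{"delta_pos":[1.2,0,0],"spin":0,"claw":0.8},{"delta_pos":[1.2,0,0],"spin":0,"claw":0.8}]'
python3 -c "
from workcell import bot
s=bot.observe();print(s['force'],s['moment'])"
python3 -m jog '[{"delta_pos":[0,0,-4],"spin":0,"claw":0.8},{"delta_pos":[0,0,-8],"spin":0,"claw":0.8},{"delta_pos":[0,0,-12],"spin":0,"claw":0.8},{"delta_pos":[0,0,-12],"spin":0,"claw":0.8}]'
python3 -c "
from workcell import bot
s=bot.observe();print(s['force'],s['moment'])"
```

```text
clock: 8.5
position: [0.5536, 0.1455, 0.1303]
tool_rot: [3.14, 0.003, -3.138]
force: [-0.6, -0.4, -1.9]
grip_width: 0.0344
[-0.5649342  -0.43800861 -1.91765257] [ 0.00458148  0.04133293 -0.01348154]
clock: 8.9
position: [0.5533, 0.1454, 0.1176]
tool_rot: [3.141, 0.002, -3.138]
force: [0.1, 0.5, -0.5]
grip_width: 0.0347
[ 0.05230193  0.47084109 -0.48502918] [-0.0087413  -0.07989811  0.0089436 ]
```

```bash
python3 -m jog '[{"delta_pos":[0.3,0,-6],"spin":0,"claw":0.8},{"delta_pos":[0.3,0,-12],"spin":0,"claw":0.8},{"delta_pos":[0.3,0,-18],"spin":0,"claw":0.8},{"delta_pos":[0.3,0,-23],"spin":0,"claw":0.8},{"delta_pos":[0.3,0,-26],"spin":0,"claw":0.8},{"delta_pos":[0.3,0,-27],"spin":0,"claw":0.8}]'
python3 -m jog '[{"delta_pos":[0,0,-1],"spin":0,"claw":0.8},{"delta_pos":[0,0,-2],"spin":0,"claw":0.8}]'
python3 -m jog '[{"delta_pos":[0,0,-1],"spin":0,"claw":0.8},{"delta_pos":[0,0,-2],"spin":0,"claw":0.8}]'
```

```text
clock: 9.5
position: [0.5534, 0.1454, 0.0901]
tool_rot: [3.141, 0.002, -3.138]
force: [-0.0, 0.3, -1.4]
grip_width: 0.0348
clock: 9.7
position: [0.5535, 0.1455, 0.0882]
tool_rot: [3.141, 0.002, -3.138]
force: [-0.3, 0.0, -1.4]
grip_width: 0.0349
clock: 9.9
position: [0.5536, 0.1454, 0.0862]
tool_rot: [3.141, 0.002, -3.138]
force: [0.2, -0.6, -0.7]
grip_width: 0.0344
```

```bash
for i in 1 2; do python3 -m jog '[{"delta_pos":[0,0,-1],"spin":0,"claw":0.8},{"delta_pos":[0,0,-1.5],"spin":0,"claw":0.8}]'; done
```

```text
clock: 10.1
position: [0.5536, 0.1454, 0.0846]
tool_rot: [3.141, 0.002, -3.138]
force: [-0.2, 0.1, -0.9]
grip_width: 0.0344
clock: 10.3
position: [0.5536, 0.1454, 0.0831]
tool_rot: [3.141, 0.002, -3.138]
force: [-0.6, -0.2, 0.0]
grip_width: 0.0347
```

```bash
for i in 1 2; do python3 -m jog '[{"delta_pos":[0,0,-1],"spin":0,"claw":0.8},{"delta_pos":[0,0,-1.2],"spin":0,"claw":0.8}]'; done
```

```text
clock: 10.5
position: [0.5537, 0.1455, 0.082]
tool_rot: [3.141, 0.002, -3.138]
force: [-1.8, -1.5, 5.4]
grip_width: 0.0348
clock: 10.7
position: [0.5537, 0.1455, 0.081]
tool_rot: [3.141, 0.002, -3.138]
force: [-1.4, -0.8, 5.4]
grip_width: 0.035
```

```bash
python3 -m jog '[{"delta_pos":[0,0,0],"spin":0,"claw":0.3},{"delta_pos":[0,0,0],"spin":0,"claw":0.3},{"delta_pos":[0,0,0],"spin":0,"claw":0.15},{"delta_pos":[0,0,20],"spin":0,"claw":0.1},{"delta_pos":[0,0,60],"spin":0,"claw":0.1},{"delta_pos":[0,0,90],"spin":0,"claw":0.1},{"delta_pos":[-15,-30,90],"spin":0,"claw":0.1},{"delta_pos":[-34,-76,90],"spin":0,"claw":0.1}]'
python3 -m jog '[{"delta_pos":[-22,-43,0],"spin":0,"claw":0.1},{"delta_pos":[-42,-83,0],"spin":0,"claw":0.1},{"delta_pos":[-50,-117,-30],"spin":0,"claw":0.1},{"delta_pos":[-50,-119,-70],"spin":0,"claw":0.1},{"delta_pos":[-50,-119,-105],"spin":0,"claw":0.1},{"delta_pos":[-50,-119,-130],"spin":0,"claw":0.1},{"delta_pos":[-50,-119,-130],"spin":0,"claw":0.1}]'
```

```text
clock: 11.5
position: [0.5199, 0.0709, 0.1718]
tool_rot: [3.139, 0.005, -3.134]
force: [1.3, -1.4, -1.1]
grip_width: 0.0765
clock: 12.2
position: [0.4683, -0.0479, 0.0394]
tool_rot: [3.139, 0.0, -3.134]
force: [0.0, 0.4, 1.2]
grip_width: 0.0769
```

```bash
python3 -m jog '[{"delta_pos":[1.5,-2,-25],"spin":0,"claw":0.2},{"delta_pos":[1.5,-2,-34],"spin":0,"claw":0.23},{"delta_pos":[1.5,-2,-38],"spin":0,"claw":0.23},{"delta_pos":[1.5,-2,-40],"spin":0,"claw":0.23},{"delta_pos":[1.5,-2,-40],"spin":0,"claw":0.23}]' 20
python3 -m jog '[{"delta_pos":[0,0,-1],"spin":0,"claw":0.23},{"delta_pos":[0,0,-2],"spin":0,"claw":0.23}]'
python3 -m jog '[{"delta_pos":[0,0,-1],"spin":0,"claw":0.23},{"delta_pos":[0,0,-2],"spin":0,"claw":0.23}]'
```

```text
clock: 12.7
position: [0.4702, -0.0499, 0.0001]
tool_rot: [3.139, 0.001, -3.134]
force: [0.6, 0.4, 0.4]
grip_width: 0.0656
clock: 12.9
position: [0.4706, -0.0499, -0.0013]
tool_rot: [3.139, 0.002, -3.134]
force: [-0.2, 1.2, -0.7]
grip_width: 0.0656
clock: 13.1
position: [0.4707, -0.0499, -0.0032]
tool_rot: [3.139, 0.002, -3.134]
force: [-0.8, -0.1, -0.5]
grip_width: 0.0659
```

```bash
python3 -m jog '[{"delta_pos":[0,0,-1],"spin":0,"claw":0.23},{"delta_pos":[0,0,-1],"spin":0,"claw":0.23}]'
python3 -m jog '[{"delta_pos":[0,0,0],"spin":0,"claw":0.6},{"delta_pos":[0,0,0],"spin":0,"claw":0.6},{"delta_pos":[0,0,0],"spin":0,"claw":0.6}]' 20
```

```text
clock: 13.3
position: [0.4706, -0.0499, -0.0043]
tool_rot: [3.139, 0.002, -3.134]
force: [0.3, -0.2, 0.7]
grip_width: 0.0654
clock: 13.6
position: [0.4708, -0.0505, -0.0037]
tool_rot: [3.14, 0.003, -3.134]
force: [-2.8, -3.6, 17.2]
grip_width: 0.0541
```

```bash
python3 -m jog '[{"delta_pos":[0,0,0],"spin":0,"claw":0.24},{"delta_pos":[0,0,0.5],"spin":0,"claw":0.24},{"delta_pos":[0,0,0.5],"spin":-0.15,"claw":0.24},{"delta_pos":[0,0,0.5],"spin":-0.3,"claw":0.24},{"delta_pos":[0,0,0.5],"spin":-0.45,"claw":0.24},{"delta_pos":[0,0,0.5],"spin":-0.6,"claw":0.24},{"delta_pos":[0,0,0.5],"spin":-0.75,"claw":0.24},{"delta_pos":[0,0,0.5],"spin":-0.9,"claw":0.24}]'
python3 -m jog '[{"delta_pos":[0,0,0],"spin":-0.15,"claw":0.24},{"delta_pos":[0,0,0],"spin":-0.3,"claw":0.24},{"delta_pos":[0,0,0],"spin":-0.45,"claw":0.24},{"delta_pos":[0,0,0],"spin":-0.6,"claw":0.24},{"delta_pos":[0,0,0],"spin":-0.68,"claw":0.24},{"delta_pos":[0,0,0],"spin":-0.68,"claw":0.6},{"delta_pos":[0,0,0],"spin":-0.68,"claw":0.6},{"delta_pos":[0,0,0],"spin":-0.68,"claw":0.6}]' 40
```

```text
clock: 14.4
position: [0.4708, -0.0504, -0.0033]
tool_rot: [3.14, 0.003, 2.243]
force: [0.1, 0.2, 0.0]
grip_width: 0.0649
clock: 15.2
position: [0.4707, -0.0502, -0.0031]
tool_rot: [3.14, 0.002, 1.566]
force: [-1.6, 1.9, 7.4]
grip_width: 0.051
```

```bash
python3 -m jog '[{"delta_pos":[0,0,10],"spin":0,"claw":0.6},{"delta_pos":[0,0,45],"spin":0,"claw":0.6},{"delta_pos":[0,0,90],"spin":0,"claw":0.6},{"delta_pos":[0,0,135],"spin":0,"claw":0.6},{"delta_pos":[12,25,175],"spin":0,"claw":0.6},{"delta_pos":[32,75,180],"spin":0,"claw":0.6},{"delta_pos":[52,125,180],"spin":0,"claw":0.6},{"delta_pos":[68,165,180],"spin":0,"claw":0.6}]'
python3 -m jog '[{"delta_pos":[15,30,0],"spin":0,"claw":0.6},{"delta_pos":[15,30,0],"spin":0,"claw":0.6},{"delta_pos":[15,30,0],"spin":0,"claw":0.6}]'
python3 - <<'E'
from h import *
i=eyes.grab_frame("scene"); u,v=w2px("scene",[.5535,.1455,.15]).astype(int); print(u,v)
cv2.imwrite("pics/c.png",cv2.resize(np.clip(i[v-45:v+45,u-45:u+45]*1.3,0,255).astype(np.uint8),None,fx=6,fy=6,interpolation=2))
E
```

```text
clock: 16.0
position: [0.5388, 0.1157, 0.1782]
tool_rot: [3.139, 0.002, 1.568]
force: [0.8, -0.9, -0.1]
grip_width: 0.0516
clock: 16.3
position: [0.5536, 0.1458, 0.1784]
tool_rot: [3.139, 0.003, 1.571]
force: [-0.7, -1.3, -0.4]
grip_width: 0.0513
369 191
```

View pics/c.png

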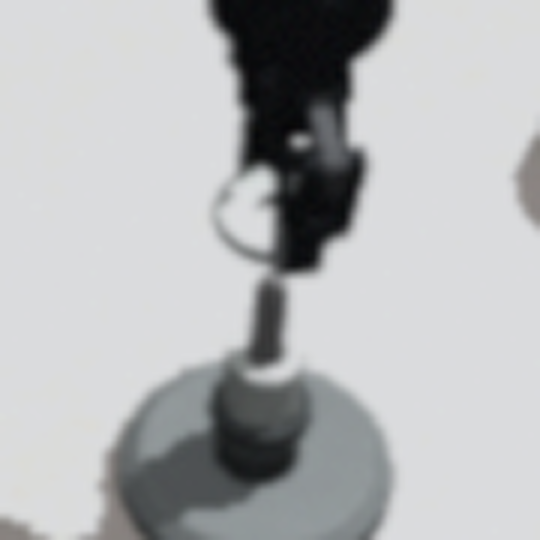

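```bash
python3 - <<'E'
from h import *
s=bot.observe(); p=s["position"]; print(p)
c=lambda P:((w2px("scene",P)-np.array([369-45,191-45]))*6+2.5).round(1)
th=np.linspace(0,6.283,200)
for zb in(.178,.182):
  L=[c([p[0]+.027*np.cos(t),p[1]+.027*np.sin(t),z]) for t in th for z in(zb,zb+.009)]
  L=np.array(L); print(zb,L.min(0),L.max(0))
print("tip",c([.5536,.1455,.145]),"spacer top",c([.5536,.1455,.095]),[c([.5536,.1455+d,.095]) for d in(-.018,.018)])
i=eyes.grab_frame("scene")[146:236,324:414]
cv2.imwrite("pics/d.png",cv2.resize(i[20:60,25:75],None,fx=14,fy=14,interpolation=2))
E
```

```text
[0.55343728 0.14481761 0.17850145]
0.178 [213.7 172.9] [340.8 279.4]
0.182 [214.1 166.6] [341.5 273.1]
tip [273.1 283.4] spacer top [266.1 356.7] [array([227.4, 362.4]), array([304.8, 350.9])]
```

View pics/d.png

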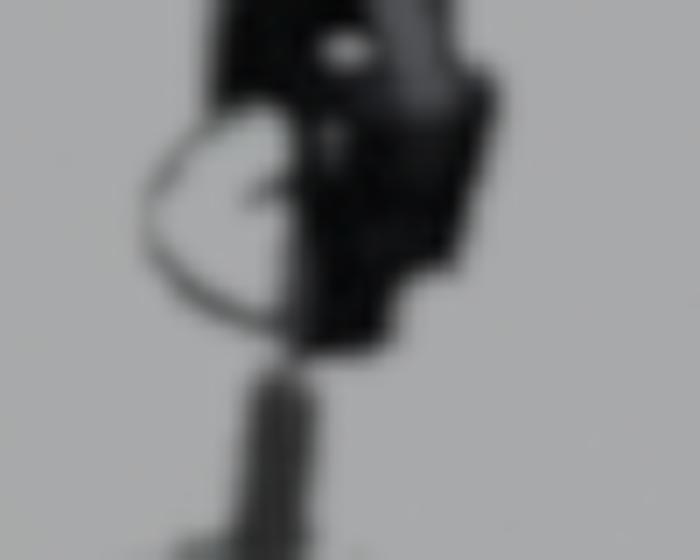

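The washer is level and its edge at crop (213,212) agrees with the predicted 214, so it is centred. I'll thread it now.

```bash
python3 -m jog '[{"delta_pos":[0.2,0.7,-15],"spin":0,"claw":0.6},{"delta_pos":[0.2,0.7,-28],"spin":0,"claw":0.6},{"delta_pos":[0.2,0.7,-36],"spin":0,"claw":0.6},{"delta_pos":[0.2,0.7,-40],"spin":0,"claw":0.6},{"delta_pos":[0.2,0.7,-43],"spin":0,"claw":0.6},{"delta_pos":[0.2,0.7,-43],"spin":0,"claw":0.6}]'
python3 -m jog '[{"delta_pos":[0,0,-2],"spin":0,"claw":0.6},{"delta_pos":[0,0,-4],"spin":0,"claw":0.6},{"delta_pos":[0,0,-6],"spin":0,"claw":0.6}]'
python3 -c "
from workcell import bot
s=bot.observe();print(s['force'],s['moment'])"
```

```text
clock: 17.0
position: [0.5537, 0.145, 0.1354]
tool_rot: [3.139, 0.003, 1.568]
force: [-0.9, 0.7, -0.8]
grip_width: 0.051
clock: 17.3
position: [0.5538, 0.1452, 0.1295]
tool_rot: [3.139, 0.002, 1.568]
force: [1.0, 0.6, 0.1]
grip_width: 0.0515
[1.03828041 0.60499536 0.14798412] [ 0.27654867 -0.05057775  0.05573005]
```

```bash
python3 -m jog '[{"delta_pos":[0,0,-4],"spin":0,"claw":0.6},{"delta_pos":[0,0,-8],"spin":0,"claw":0.6},{"delta_pos":[0,0,-12],"spin":0,"claw":0.6},{"delta_pos":[0,0,-16],"spin":0,"claw":0.6}]'
python3 -m jog '[{"delta_pos":[0,0,-4],"spin":0,"claw":0.6},{"delta_pos":[0,0,-8],"spin":0,"claw":0.6},{"delta_pos":[0,0,-12],"spin":0,"claw":0.6},{"delta_pos":[0,0,-14],"spin":0,"claw":0.6}]'
python3 -m jog '[{"delta_pos":[0,0,-1.2],"spin":0,"claw":0.6},{"delta_pos":[0,0,-2],"spin":0,"claw":0.6}]'
python3 -m jog '[{"delta_pos":[0,0,-1.2],"spin":0,"claw":0.6},{"delta_pos":[0,0,-2],"spin":0,"claw":0.6}]'
```

```text
clock: 17.7
position: [0.5538, 0.1453, 0.1131]
tool_rot: [3.139, 0.002, 1.568]
force: [0.7, 0.4, 0.1]
grip_width: 0.0513
clock: 18.1
position: [0.5537, 0.1453, 0.0987]
tool_rot: [3.139, 0.002, 1.568]
force: [0.2, 1.5, 0.8]
grip_width: 0.0516
clock: 18.3
position: [0.5537, 0.1453, 0.0966]
tool_rot: [3.139, 0.002, 1.568]
force: [1.1, 0.1, -0.6]
grip_width: 0.0511
clock: 18.5
position: [0.5537, 0.1453, 0.0945]
tool_rot: [3.139, 0.002, 1.568]
force: [0.6, 0.6, -0.1]
grip_width: 0.0513
```

```bash
for i in 1 2; do python3 -m jog '[{"delta_pos":[0,0,-0.7],"spin":0,"claw":0.6},{"delta_pos":[0,0,-1.2],"spin":0,"claw":0.6}]'; done
```

```text
clock: 18.7
position: [0.5537, 0.1454, 0.0933]
tool_rot: [3.139, 0.002, 1.568]
force: [0.8, 0.6, 0.7]
grip_width: 0.0511
clock: 18.9
position: [0.5537, 0.1453, 0.0921]
tool_rot: [3.139, 0.002, 1.568]
force: [1.0, 1.3, 0.2]
grip_width: 0.0513
```

```bash
python3 -m jog '[{"delta_pos":[0,0,-0.7],"spin":0,"claw":0.6},{"delta_pos":[0,0,-1],"spin":0,"claw":0.6}]'
python3 -m jog '[{"delta_pos":[0,0,0],"spin":0,"claw":0.2},{"delta_pos":[0,0,0],"spin":0,"claw":0.2},{"delta_pos":[0,0,0],"spin":0,"claw":0.1},{"delta_pos":[0,0,20],"spin":0,"claw":0.1},{"delta_pos":[0,0,60],"spin":0,"claw":0.1},{"delta_pos":[0,0,100],"spin":0,"claw":0.1},{"delta_pos":[10,-40,105],"spin":0,"claw":0.1},{"delta_pos":[25,-85,105],"spin":0,"claw":0.2}]'
python3 -m jog '[{"delta_pos":[15,-45,0],"spin":0,"claw":0.35},{"delta_pos":[30,-90,0],"spin":0,"claw":0.35},{"delta_pos":[45,-135,0],"spin":0,"claw":0.35},{"delta_pos":[60,-180,0],"spin":0,"claw":0.35},{"delta_pos":[66,-211,0],"spin":0,"claw":0.35},{"delta_pos":[66,-211,0],"spin":0,"claw":0.35}]'
```

```text
clock: 19.1
position: [0.5538, 0.1453, 0.0912]
tool_rot: [3.139, 0.002, 1.568]
force: [-0.7, 0.4, 6.1]
grip_width: 0.0513
clock: 19.9
position: [0.5793, 0.0612, 0.1979]
tool_rot: [3.136, 0.001, 1.572]
force: [1.3, -0.5, -1.1]
grip_width: 0.0683
clock: 20.5
position: [0.6449, -0.1557, 0.1977]
tool_rot: [3.137, 0.003, 1.566]
force: [-0.5, 0.2, -0.2]
grip_width: 0.0557
```

```bash
python3 -m jog '[{"delta_pos":[-1,5.5,-45],"spin":0,"claw":0.35},{"delta_pos":[-1,5.5,-90],"spin":0,"claw":0.35},{"delta_pos":[-1,5.5,-130],"spin":0,"claw":0.35},{"delta_pos":[-1,5.5,-155],"spin":0,"claw":0.35},{"delta_pos":[-1,5.5,-165],"spin":0,"claw":0.35},{"delta_pos":[-1,5.5,-165],"spin":0,"claw":0.35}]'
python3 - <<'E'
from h import *
o=[]
i=eyes.grab_frame("scene"); u,v=w2px("scene",[.644,-.15,.03]).astype(int); print(u,v,bot.observe()["position"])
cv2.imwrite("pics/e.png",cv2.resize(np.clip(i[v-40:v+30,u-40:u+40]*1.3,0,255).astype(np.uint8),None,fx=7,fy=7,interpolation=2))
E
```

```text
clock: 21.1
position: [0.6433, -0.1499, 0.0319]
tool_rot: [3.138, 0.003, 1.566]
force: [0.6, -0.2, -1.2]
grip_width: 0.0556
265 262 [ 0.6440676  -0.15012787  0.03321987]
```

View pics/e.png

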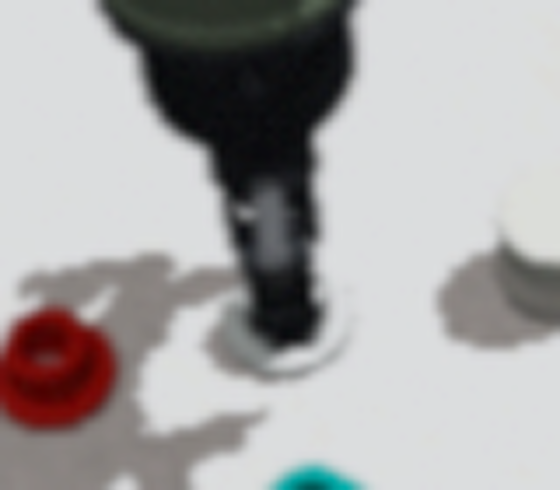

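The fingers are centred over the aluminium bushing at crop (285,330), with the red one at (50,370) and the turquoise one at (315,480) both clear.

```bash
python3 -m jog '[{"delta_pos":[0,0,-10],"spin":0,"claw":0.35},{"delta_pos":[0,0,-18],"spin":0,"claw":0.35},{"delta_pos":[0,0,-21],"spin":0,"claw":0.35},{"delta_pos":[0,0,-21],"spin":0,"claw":0.35},{"delta_pos":[0,0,-21],"spin":0,"claw":0.8},{"delta_pos":[0,0,-21],"spin":0,"claw":0.8},{"delta_pos":[0,0,-21],"spin":0,"claw":0.8}]' 20
python3 -m jog '[{"delta_pos":[0,0,0],"spin":0,"claw":0.35},{"delta_pos":[0,0,0],"spin":0,"claw":0.35},{"delta_pos":[0,0,0],"spin":0.15,"claw":0.35},{"delta_pos":[0,0,0],"spin":0.3,"claw":0.35},{"delta_pos":[0,0,0],"spin":0.45,"claw":0.35},{"delta_pos":[0,0,0],"spin":0.6,"claw":0.35},{"delta_pos":[0,0,0],"spin":0.75,"claw":0.35},{"delta_pos":[0,0,0],"spin":0.9,"claw":0.35}]'
python3 -m jog '[{"delta_pos":[0,0,0],"spin":0.15,"claw":0.35},{"delta_pos":[0,0,0],"spin":0.3,"claw":0.35},{"delta_pos":[0,0,0],"spin":0.45,"claw":0.35},{"delta_pos":[0,0,0],"spin":0.6,"claw":0.35},{"delta_pos":[0,0,0],"spin":0.68,"claw":0.35},{"delta_pos":[0,0,0],"spin":0.68,"claw":0.8},{"delta_pos":[0,0,0],"spin":0.68,"claw":0.8},{"delta_pos":[0,0,0],"spin":0.68,"claw":0.8}]' 40
```

```text
clock: 21.85
position: [0.6443, -0.1502, 0.0127]
tool_rot: [3.136, 0.004, 1.566]
force: [-1.4, 0.2, 4.7]
grip_width: 0.0329
clock: 22.65
position: [0.6443, -0.1503, 0.0127]
tool_rot: [3.136, 0.004, 2.472]
force: [-0.2, -1.5, 0.5]
grip_width: 0.0556
clock: 23.45
position: [0.6443, -0.1505, 0.0129]
tool_rot: [3.136, 0.004, -3.134]
force: [-0.8, -1.1, 6.3]
grip_width: 0.032
```

```bash
python3 -m jog '[{"delta_pos":[0,0,20],"spin":0,"claw":0.8},{"delta_pos":[0,0,65],"spin":0,"claw":0.8},{"delta_pos":[0,0,110],"spin":0,"claw":0.8},{"delta_pos":[0,0,155],"spin":0,"claw":0.8},{"delta_pos":[-10,30,175],"spin":0,"claw":0.8},{"delta_pos":[-24,78,175],"spin":0,"claw":0.8},{"delta_pos":[-38,124,175],"spin":0,"claw":0.8},{"delta_pos":[-52,170,175],"spin":0,"claw":0.8}]'
python3 -m jog '[{"delta_pos":[-14,45,0],"spin":0,"claw":0.8},{"delta_pos":[-28,90,0],"spin":0,"claw":0.8},{"delta_pos":[-38,124,0],"spin":0,"claw":0.8},{"delta_pos":[-38.5,126,0],"spin":0,"claw":0.8},{"delta_pos":[-38.5,126,0],"spin":0,"claw":0.8}]'
```

```text
clock: 24.25
position: [0.5915, 0.0213, 0.1881]
tool_rot: [3.136, 0.004, -3.137]
force: [1.4, -0.3, -0.8]
grip_width: 0.0316
clock: 24.75
position: [0.5527, 0.1481, 0.1881]
tool_rot: [3.136, 0.004, -3.137]
force: [0.4, -0.4, -1.1]
grip_width: 0.0322
```

```bash
python3 -m jog '[{"delta_pos":[1,-2.7,-8],"spin":0,"claw":0.8},{"delta_pos":[1,-2.7,-18],"spin":0,"claw":0.8},{"delta_pos":[1,-2.7,-25],"spin":0,"claw":0.8},{"delta_pos":[1,-2.7,-25],"spin":0,"claw":0.8}]'
python3 -m jog '[{"delta_pos":[0,0,-3],"spin":0,"claw":0.8},{"delta_pos":[0,0,-6],"spin":0,"claw":0.8},{"delta_pos":[0,0,-9],"spin":0,"claw":0.8},{"delta_pos":[0,0,-12],"spin":0,"claw":0.8}]'
python3 -c "
from workcell import bot
s=bot.observe();print(s['force'],s['moment'])"
```

```text
clock: 25.15
position: [0.5532, 0.1445, 0.1616]
tool_rot: [3.137, 0.002, -3.138]
force: [-0.8, 0.3, -1.0]
grip_width: 0.0318
clock: 25.55
position: [0.5532, 0.1446, 0.1494]
tool_rot: [3.137, 0.002, -3.138]
force: [-1.4, 0.0, -1.1]
grip_width: 0.0317
[-1.36069894  0.00917502 -1.13296201] [-0.0185412  -0.01045379 -0.04189313]
```

```bash
python3 -m jog '[{"delta_pos":[0.4,0.8,0],"spin":0,"claw":0.8},{"delta_pos":[0.4,0.8,-3],"spin":0,"claw":0.8},{"delta_pos":[0.4,0.8,-6],"spin":0,"claw":0.8},{"delta_pos":[0.4,0.8,-9],"spin":0,"claw":0.8},{"delta_pos":[0.4,0.8,-12],"spin":0,"claw":0.8}]'
python3 -m jog '[{"delta_pos":[0,0,-4],"spin":0,"claw":0.8},{"delta_pos":[0,0,-8],"spin":0,"claw":0.8},{"delta_pos":[0,0,-12],"spin":0,"claw":0.8},{"delta_pos":[0,0,-15],"spin":0,"claw":0.8}]'
python3 -m jog '[{"delta_pos":[0,0,-1.2],"spin":0,"claw":0.8},{"delta_pos":[0,0,-2],"spin":0,"claw":0.8}]'
```

```text
clock: 26.05
position: [0.5536, 0.1454, 0.1371]
tool_rot: [3.137, 0.002, -3.138]
force: [-0.2, 0.3, -1.8]
grip_width: 0.0318
clock: 26.45
position: [0.5535, 0.1453, 0.1217]
tool_rot: [3.137, 0.002, -3.138]
force: [0.1, 1.2, -1.0]
grip_width: 0.0317
clock: 26.65
position: [0.5535, 0.1453, 0.1195]
tool_rot: [3.137, 0.002, -3.138]
force: [-0.9, 1.3, -0.2]
grip_width: 0.032
```

```bash
python3 -m jog '[{"delta_pos":[0,0,0],"spin":0,"claw":0.8},{"delta_pos":[0,0,-0.5],"spin":0,"claw":0.8},{"delta_pos":[0,0,-1.2],"spin":0,"claw":0.8},{"delta_pos":[0,0,-2],"spin":0,"claw":0.8}]' 80
for i in 1 2; do python3 -m jog '[{"delta_pos":[0,0,-0.8],"spin":0,"claw":0.8},{"delta_pos":[0,0,-1.6],"spin":0,"claw":0.8}]'; done
```

```text
clock: 27.05
position: [0.5535, 0.1454, 0.1175]
tool_rot: [3.137, 0.002, -3.138]
force: [0.2, 0.2, -0.6]
grip_width: 0.0302
clock: 27.25
position: [0.5537, 0.1454, 0.1161]
tool_rot: [3.137, 0.002, -3.138]
force: [-0.1, -0.1, 4.3]
grip_width: 0.0303
clock: 27.45
position: [0.5537, 0.1453, 0.1146]
tool_rot: [3.137, 0.002, -3.138]
force: [-1.7, 0.3, 5.4]
grip_width: 0.0308
```

```bash
python3 -m jog '[{"delta_pos":[0,0,-1],"spin":0,"claw":0.8},{"delta_pos":[0,0,-2],"spin":0,"claw":0.8},{"delta_pos":[0,0,-3],"spin":0,"claw":0.8},{"delta_pos":[0,0,-4],"spin":0,"claw":0.8},{"delta_pos":[0,0,-5],"spin":0,"claw":0.8}]'
for i in 1 2; do python3 -m jog '[{"delta_pos":[0,0,-0.6],"spin":0,"claw":0.8},{"delta_pos":[0,0,-1.2],"spin":0,"claw":0.8}]'; done
```

```text
clock: 27.95
position: [0.5537, 0.1454, 0.1095]
tool_rot: [3.137, 0.002, -3.138]
force: [-1.3, 0.5, 5.1]
grip_width: 0.0303
clock: 28.15
position: [0.5537, 0.1453, 0.1082]
tool_rot: [3.137, 0.002, -3.138]
force: [-1.0, -0.4, 4.1]
grip_width: 0.0308
clock: 28.35
position: [0.5537, 0.1454, 0.107]
tool_rot: [3.137, 0.002, -3.138]
force: [-1.6, -1.3, 5.4]
grip_width: 0.0304
```

```bash
for i in 1 2 3; do python3 -m jog '[{"delta_pos":[0,0,-0.25],"spin":0,"claw":0.8},{"delta_pos":[0,0,-0.5],"spin":0,"claw":0.8}]' | grep -E "pos|force"; done
```

```text
position: [0.5537, 0.1454, 0.1064]
force: [-0.4, -0.1, 3.8]
position: [0.5538, 0.1454, 0.1061]
force: [-2.1, -1.6, 9.7]
position: [0.5541, 0.1454, 0.1061]
force: [-3.6, -2.2, 14.9]
```

```bash
for i in 1 2; do python3 -m jog '[{"delta_pos":[0,0,-0.5],"spin":0,"claw":0.8}]' | grep -E "pos|force"; done
```

```text
position: [0.5542, 0.1454, 0.1061]
force: [-4.7, -1.2, 15.1]
position: [0.5544, 0.1454, 0.1061]
force: [-4.8, -1.1, 13.2]
```

```bash
python3 -m jog '[{"delta_pos":[-0.4,0,-0.65],"spin":0,"claw":0.8},{"delta_pos":[-0.4,0,-0.65],"spin":0,"claw":0.8}]' | grep -E "pos|force"
python3 -m jog '[{"delta_pos":[-0.4,0,-0.65],"spin":0,"claw":0.8},{"delta_pos":[-0.4,0,-0.65],"spin":0,"claw":0.8}]' | grep -E "pos|force"
```

```text
position: [0.5542, 0.1454, 0.1061]
force: [-3.9, -1.2, 15.5]
position: [0.554, 0.1454, 0.106]
force: [-3.9, -1.6, 15.2]
```

```bash
python3 -m jog '[{"delta_pos":[-0.3,0,-0.72],"spin":0,"claw":0.8},{"delta_pos":[-0.3,0,-0.72],"spin":0,"claw":0.8}]' | grep -E "pos|force"
python3 -m jog '[{"delta_pos":[-0.3,0,-0.72],"spin":0,"claw":0.8},{"delta_pos":[-0.3,0,-0.72],"spin":0,"claw":0.8},{"delta_pos":[-0.3,0,-0.72],"spin":0,"claw":0.8},{"delta_pos":[-0.3,0,-0.72],"spin":0,"claw":0.8},{"delta_pos":[-0.3,0,-0.72],"spin":0,"claw":0.8},{"delta_pos":[-0.3,0,-0.72],"spin":0,"claw":0.8}]' | grep -E "pos|force"
```

```text
position: [0.5541, 0.1454, 0.106]
force: [-3.2, -1.3, 17.2]
position: [0.5541, 0.1454, 0.106]
force: [-3.4, -1.3, 17.3]
```

```bash
python3 -m jog '[{"delta_pos":[-0.3,0,-0.72],"spin":0,"claw":0.8},{"delta_pos":[-0.3,0,-0.72],"spin":0,"claw":0.8},{"delta_pos":[-0.3,0,-0.72],"spin":0,"claw":0.8},{"delta_pos":[-0.3,0,-0.72],"spin":0,"claw":0.8},{"delta_pos":[-0.3,0,-0.72],"spin":0,"claw":0.8},{"delta_pos":[-0.3,0,-0.72],"spin":0,"claw":0.8}]' | grep -E "pos|force"
python3 -m jog '[{"delta_pos":[-0.3,0,-0.3],"spin":0,"claw":0.8},{"delta_pos":[-0.3,0,0],"spin":0,"claw":0.2},{"delta_pos":[-0.3,0,0],"spin":0,"claw":0.2},{"delta_pos":[-0.3,0,0],"spin":0,"claw":0.1},{"delta_pos":[0,0,10],"spin":0,"claw":0.1},{"delta_pos":[0,0,40],"spin":0,"claw":0.1},{"delta_pos":[0,0,80],"spin":0,"claw":0.1},{"delta_pos":[0,0,110],"spin":0,"claw":0.1}]' 20
python3 -m jog '[{"delta_pos":[0,-40,0],"spin":0,"claw":0.1},{"delta_pos":[0,-85,0],"spin":0,"claw":0.1},{"delta_pos":[0,-130,0],"spin":0,"claw":0.1},{"delta_pos":[0,-130,0],"spin":0,"claw":0.1}]'
python3 - <<'E'
from h import *
o=[]
for n in("scene","top"):
    i=eyes.grab_frame(n); 
    c=i[140:250,310:430] if n=="scene" else i[130:240,225:345]
    o.append(cv2.resize(c,None,fx=3.3,fy=3.3,interpolation=2))
    cv2.imwrite(f"pics/f_{n}.png",i)
cv2.imwrite("pics/f.png",np.hstack(o))
c=lambda P:((w2px("scene",P)-[310,140])*3.3).round(0)
for h in(.04,.05,.084,.093,.1,.119,.145): print(h,c([.5536,.1454,h]))
E
```

```text
position: [0.5541, 0.1454, 0.106]
force: [-3.5, -2.3, 16.7]
clock: 31.75
position: [0.5544, 0.1455, 0.2188]
tool_rot: [3.136, 0.009, -3.139]
force: [0.7, 0.0, 0.1]
grip_width: 0.0769
clock: 32.15
position: [0.5542, 0.009, 0.2196]
tool_rot: [3.138, 0.01, 3.137]
force: [0.1, 0.7, 0.7]
grip_width: 0.0768
0.04 [187. 256.]
0.05 [188. 249.]
0.084 [190. 223.]
0.093 [191. 216.]
0.1 [191. 211.]
0.119 [193. 196.]
0.145 [195. 174.]
```

View pics/f.png

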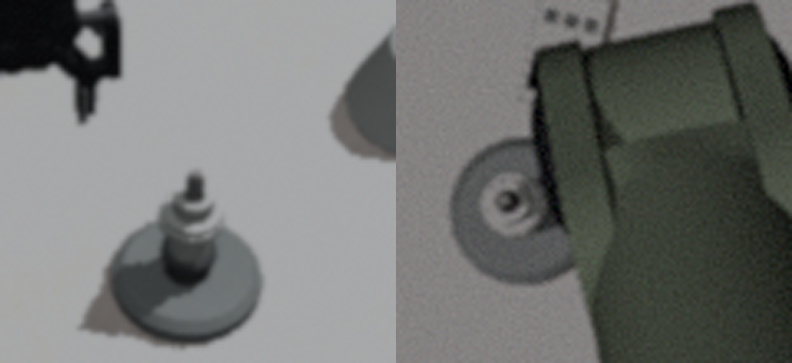

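The stack stands straight on the stem. The bushing's barrel top is at about (192,197), against a predicted 196 for a collar that is home, and the stem tip is at (195,174). The gripper is clear, so I'm handing in.

```bash
python3 -c "
from workcell import bot
print(bot.job_done())"
```

```text
the job is handed in; nothing more can be done
None
```

The lamp is rebuilt: spacer, washer and bushing (shoulder down) were threaded onto the stem in that order. I handed the job in at about 32 s of the 72 s allowed; no verdict is reported.

- **Collar:** I slid the stack down by the gripped bushing against 4–6 N until it stopped hard. The tool height there put the bushing's underside at 93 mm above the table, which is where it belongs with the collar home.
- **Final push:** I held about 17 N against the stop for over a second. The highest wrist force read while working on the lamp was about 17 N, though forces were only read at the end of each move.
- **Last picture:** The stack stands straight, and the bushing top is within one crop pixel of its predicted home height. The gripper was open and clear, reading under 1 N.
- **Bystanders:** I moved nothing else on purpose and felt no contact. I did not re-check each bystander's position in a picture afterwards.
- **Side loads:** The spacer was about 1 mm off in x at first and loaded the stem sideways by about 5 N until I corrected it. A side load of 3–5 N remained during the final push.

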